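Grip a jar in the counter-top jar clamp

ROBOT

A 6-joint arm with a two-finger parallel gripper is mounted at the origin on the work surface. World frame = base frame: x ahead of the robot, y to its left, z up, the work surface at z = 0. Lengths are in mm, angles in rad, forces in N, time in s.
With the tool pointing down it reaches from about 400 to 925 mm from the base axis. Payload 12.5 kg.
Tool frame: the origin (TCP) lies at the very end of the fingers, on their centre line; the grasp point (between the pads) lies 19 mm behind it; x points along the fingers, y is the direction in which the jaws open and shut, and the axes are right-handed (so a half turn about x gives the same grasp; the last joint's range is limited). The gripper opens to 95 mm and grips with 3 to 60 N. Pads are 20 mm wide; open, the fingers measure 119 mm over their backs; the gripper's body (75 mm by 180 mm) begins 59 mm behind the grasp point.
Start: joints at [1.118, 0.491, 1.559, -0, 1.092, -0.106], TCP at [212.415, 587.815, 214.661] pointing down, gripper open.
Joint ranges: [-3.1, 3.1], [-0.84, 2.19], [0.05, 2.79], [-1.13, 4.28], [0.06, 2.93], [-2.69, 2.69]. Speed limits (rad/s): [2.22, 2.22, 2.79, 3.14, 3.14, 3.14].

INTERFACE

Orientations are given as [roll, pitch, yaw] about the fixed x, y, z axes, in that order (R = Rz(yaw) Ry(pitch) Rx(roll)).
In Python, from cell import env, optics, job gives the robot as it stands.
- The arm moves only by the shell command python3 -m handwheel 'ROWS' [OPENING]. ROWS is JSON, a list of rows, each an object with "travel": the shift along the world's x, y, z in mm, a list of three; "roll": the turn about the world's z in degrees. In form: [{"travel": [dx, dy, dz], "roll": roll}, ...]. A call has 1 to 8 rows; each row is the pose to reach, as a shift and turn from the pose commanded when the call began; what a row does not reach only later rows make up. A row lasts 1/10 s, in which the tool goes at most 50 mm and 8.59 degrees, less where a joint would pass 70% of its speed; a pose out of reach is approached as far as the arm can. A call with a gripper value outside its range is refused whole. OPENING is the closure, from -1 (fully open) to 1 (shut), set as the call begins (- or left out, the last holds). The fingers move at their own pace and stop on an object; the grip force is fixed at half the most. Time passes only in rows, so rows that repeat a pose let the fingers close. It gives the time, the measured TCP pose, the force and the opening at its end, in the units of the state.
- env.state(): the state, without advancing time (a new reading comes with each control period).
- optics.read_camera(name): name is "scene" or "top"; returns the picture (480x640x3 uint8, red, green, blue); there is no depth.
- optics.camera_params(name): a dict with "fx", "fy", "cx", "cy" (pixels), "world_from_camera" (4x4, takes a point from camera to world coordinates). Camera axes: x right, y up, looking along -z (the intrinsics and any distortion apply to the point x, -y, -z); pixel columns grow to the right and rows downward; lengths in mm; the calibration is good to about 2 mm. A picture is of the moment at which its call begins. camera_params takes no time and is no camera call.
- job.job_done(): hands the job in, once; it reports no verdict.
The state is a dict: "t": time; "joints": joint angles; "qvel": joint speeds; "tau": joint torques, N m; "eef_pos": TCP position; "tcp_rot": TCP orientation; "ft_force": force on the tool from outside, world axes, zero at the start; "moment": the same for the moment, N m; "opening": opening from 0.0 (shut) to 1.0 (fully open).
Only numpy, scipy, OpenCV 4.12 (cv2) and the standard library are available. Lean on these libraries where they do the work, as an engineer would, in place of code of your own. Each camera call takes 0.05 s, during which the arm holds its last target.

TASK

Grip the plastic jar in the counter-top jar clamp: first slide the brass bolt fully home into its keeper to lock the back stop, then pump the orange trigger, without pushing the jaw by hand, until the jar stands upright pressed against the stop. Squeeze gently at the last so that the yellow pointer line ends on the green of the jaw's pressure scale and the jar is not crushed by going far into the red. Finish with your hand still squeezing the trigger, and leave the other kitchenware where it stands.

Things in the scene. Friction and masses are not known exactly. Their poses are not given: they have to be found in the camera images.
- clamp: Jar clamp fixed to the counter, 430 mm long along its own y, wooden base 12 mm thick; origin at counter level at its middle, z up. It clamps along +y; from -y to +y: orange trigger, fixed black handle, blue jaw with black pad, jar, blue back stop, brass bolt. A steel bar (12 mm square, top 91 mm up) runs from the jaw back through handle and trigger, out to y = -260 mm at most.
- trigger: Orange upright sprung lever, 22 mm wide (clamp x), 10 mm thick (clamp y), top 178 mm up; origin on its pivot (along clamp x), 10 mm up at clamp y = -168 mm. Turns 0.171 rad towards the handle. Its pawl drives the jaw's ratchet (6 mm teeth) forward by 0.6 of the travel at 150 mm height, after up to 6 mm of idle jaw travel; springing back leaves the jaw. A full squeeze gains about 12 mm.
- trigger_grip (a point): Middle of the trigger's thickness, 150 mm above the counter: clamp y = -180 mm at rest, -156 mm fully squeezed. Squeezing here takes 2 to 4 N for the return spring, about 6 N more to move the jaw and up to 5 N more as it presses the jar; grip with 25 to 40 N. Let it spring right back between squeezes, and make the last squeeze in small slow steps.
- handle_grip (a point): Middle of the fixed black handle's thickness, 150 mm up, clamp x = 0, y = -135 mm. The handle is 24 mm wide (clamp x), 12 mm thick (clamp y), top 175 mm up, and does not give. Handle and trigger measure 56 mm over their outer faces at rest, 32 mm fully squeezed, so a gripper closing along clamp y can squeeze them together from above.
- jaw: Blue moving jaw with bar and pad, slides along clamp +y only, 85 mm travel; its origin coincides with the clamp's when fully back; starts up to 25 mm along. Stays where it is left (10 N friction) and the trigger cannot draw it back. Top 124 mm above the counter.
- pad_face (a point): Centre of the pad's pressing face (50 mm wide, 60 mm high), 82 mm above the counter, looking along clamp +y. With the jar seated against the locked stop and the pad just touching, it is at clamp y = 18 mm.
- pad (a joint): How far the sprung pad is pressed back into the jaw, m: 0 free, end 0.032; 0.35 N per mm. A yellow pointer line on the pad moves over the scale on the jaw's top: white to 0.008, green 0.008 to 0.020, red beyond; past 0.026 the jar is crushed. It also gives up to 7 mm while merely pushing the sliding jar along.
- stop: Blue back stop with a shallow V face that centres the jar, top 108 mm above the counter; its rear deck, 50 mm up, carries the bolt. Slides along clamp +y up to 30 mm against a weak spring, so it gives way under the jar unless the bolt locks it (then 2 mm of play). Origin coincides with the clamp's when fully forward, as at the start.
- bolt (a joint): Travel of the brass barrel bolt along clamp +x, m: starts between 0 and 0.008, tip enters the keeper at 0.012, fully home at 0.040 (end stop). Moves at about 3 N and stays where it is left.
- bolt_knob (a point): On the axis of the bolt's upright brass knob (14 mm diameter, from 61 to 106 mm above the counter), 90 mm above the counter; it slides with the bolt. With the bolt at 0 it is at clamp x = -20 mm, y = 150 mm. Free space of more than 30 mm on both sides along clamp x.
- jar: The jar to hold: thin plastic jar with a green band and white lid, 70 mm diameter, 119 mm tall, about 0.15 kg, standing on the clamp's base between pad and stop; origin at the middle of its underside.
- seat (a point): Where the jar's underside centre comes to rest against the locked stop: clamp y = 52 mm, on the base (12 mm above the counter).
- red_bowl: Dark red bowl, 120 mm wide, 60 mm high; origin at its underside's centre; to be left alone.
- blue_bowl: Blue bowl, 100 mm wide, 50 mm high; origin at its underside's centre; to be left alone.
- mug: White mug, 76 mm wide, 85 mm high; origin at its underside's centre; to be left alone.
- spice_jar: Spice jar with red cap, 48 mm wide, 90 mm high; origin at its underside's centre; to be left alone.
- soy_can: Can, 60 mm wide, 100 mm high; origin at its underside's centre; to be left alone.
- food_box: Round green glass food box with lid, 122 mm wide, 67 mm high; origin at its underside's centre; to be left alone.
- spoon: Spoon lying on the counter, handle along its own -x; origin at its underside's centre; to be left alone.

How it is judged:
By the outcome, as a careful person would: the job done as asked, in the order asked, and still so for the second after the job is handed in, while the arm keeps its last pose, push and grip.
It also fails if it takes over 70 s, if anything falls off the work surface, if the arm or the gripper's body presses on something with over 40 N, if the wrist force passes 120 N, or if a joint passes its speed limit or range.

## Working session

There is one attempt and no reset: what is moved stays moved. The work goes in short steps, Python scripts to look and compute and a shell command to move; the robot and the scene stay as the last step left them, time stands still between calls to the robot, and variables do not carry over. Pictures are saved under pics/ and viewed, and the job is handed in when it is done.

```bash
mkdir -p pics; ls
python3 - <<'E'
from cell import env, optics, job
import cv2
for n in ("scene","top"):
    im=optics.read_camera(n); cv2.imwrite(f"pics/{n}0.png",im[:,:,::-1]); print(optics.camera_params(n))
print(env.state())
E
```

```text
pics
{'fx': 553.6063706826272, 'fy': 553.6063706826272, 'cx': 309.7239550034734, 'cy': 240.38642380434192, 'world_from_camera': array([[ 1.25563845e-01, -5.97493870e-01,  7.91981563e-01,
         1.45467722e+03],
       [ 9.92049014e-01,  6.87690503e-02, -1.05401952e-01,
        -8.27274301e+01],
       [ 8.51320032e-03,  7.98919203e-01,  6.01378111e-01,
         7.83296772e+02],
       [ 0.00000000e+00,  0.00000000e+00,  0.00000000e+00,
         1.00000000e+00]])}
{'fx': 433.42029694297105, 'fy': 433.42029694297105, 'cx': 321.67588227113447, 'cy': 240.10507967953458, 'world_from_camera': array([[-1.17046006e-03,  9.84405645e-01, -1.75909512e-01,
         4.18277513e+02],
       [-9.99959068e-01,  4.26061492e-04,  9.03776874e-03,
         4.05825080e+01],
       [ 8.97177883e-03,  1.75912890e-01,  9.84364852e-01,
         8.79410756e+02],
       [ 0.00000000e+00,  0.00000000e+00,  0.00000000e+00,
         1.00000000e+00]])}
{'t': 0.1, 'joints': array([ 1.11840126e+00,  4.91478456e-01,  1.55938408e+00,  3.31413359e-05,
        1.09167368e+00, -1.05581297e-01]), 'qvel': array([-0.00127543, -0.00165802, -0.00226759,  0.00044187,  0.00057906,
        0.00042815]), 'tau': array([ 2.28451849e-03, -6.13627052e+01, -2.58606827e+01,  6.94058253e-02,
        4.71005717e-02, -5.81433346e-05]), 'eef_pos': array([212.30935302, 587.61683543, 214.13464149]), 'tcp_rot': array([-1.70752101,  1.56985231, -2.05435008]), 'ft_force': array([-0.34943276, -0.32437225,  0.65980028]), 'moment': array([ 0.00194791,  0.01405888, -0.01071907]), 'opening': 0.999670461265294}
```

View pics/scene0.png

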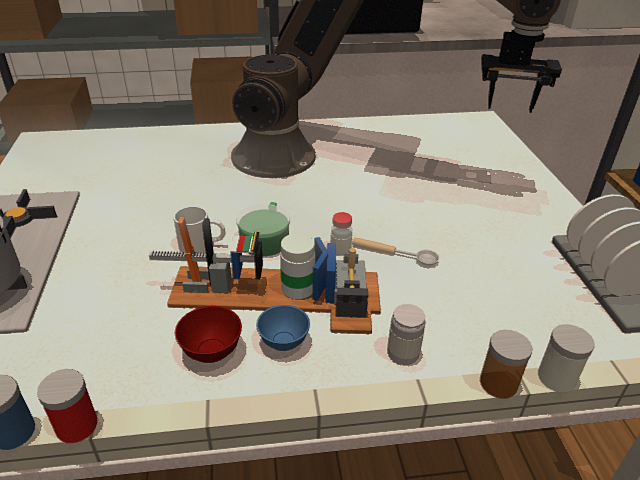

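View pics/top0.png

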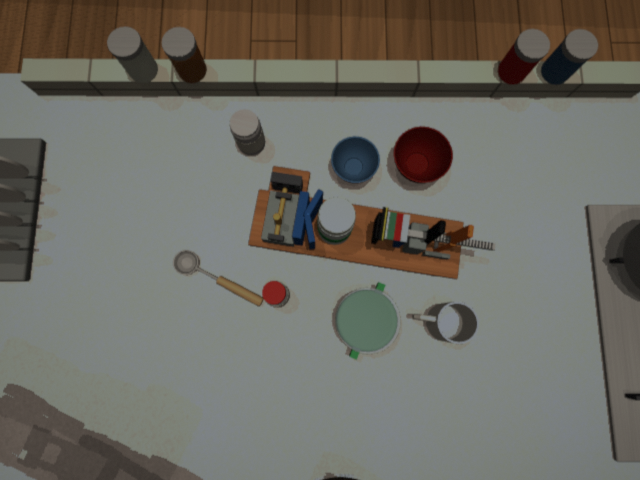

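The top view shows the clamp from about (250,220) to (462,260). Its +y points left in the image, and the bolt is at (280,215) with the keeper at (287,183). I'll zoom in and fit the base next.

```bash
cat > h.py <<'E'
import numpy as np, cv2
from cell import env, optics, job
def ray(n,u,v):
    p=optics.camera_params(n); M=p["world_from_camera"]
    d=M[:3,:3]@np.array([(u-p["cx"])/p["fx"],-(v-p["cy"])/p["fy"],-1.0]); return M[:3,3],d
def onz(n,u,v,z):
    o,d=ray(n,u,v); return o+d*(z-o[2])/d[2]
def proj(n,P):
    p=optics.camera_params(n); M=p["world_from_camera"]
    c=M[:3,:3].T@(np.asarray(P,float)-M[:3,3]); return np.array([p["cx"]+p["fx"]*c[0]/-c[2],p["cy"]-p["fy"]*c[1]/-c[2]])
def tri(u1,u2):
    A=[];b=[]
    for n,(u,v) in (("scene",u1),("top",u2)):
        o,d=ray(n,u,v); d=d/np.linalg.norm(d); Q=np.eye(3)-np.outer(d,d); A.append(Q);b.append(Q@o)
    return np.linalg.lstsq(np.vstack(A),np.hstack(b),rcond=None)[0]
E
python3 - <<'E'
from h import *
t=cv2.imread("pics/top0.png"); s=cv2.imread("pics/scene0.png")
cv2.imwrite("pics/t0z.png",cv2.resize(t[150:290,240:500],None,fx=3,fy=3,interpolation=cv2.INTER_CUBIC))
cv2.imwrite("pics/s0z.png",cv2.resize(s[195:345,140:400],None,fx=3,fy=3,interpolation=cv2.INTER_CUBIC))
hsv=cv2.cvtColor(t,cv2.COLOR_BGR2HSV)
for p in ((440,262),(270,205),(258,235),(360,215),(463,235),(276,215)): print(p,hsv[p[1],p[0]])
E
```

```text
(440, 262) [ 12 163 111]
(270, 205) [41 21 97]
(258, 235) [ 12 160 118]
(360, 215) [ 13 160 121]
(463, 235) [ 11 210  57]
(276, 215) [ 22 145 128]
```

View pics/t0z.png

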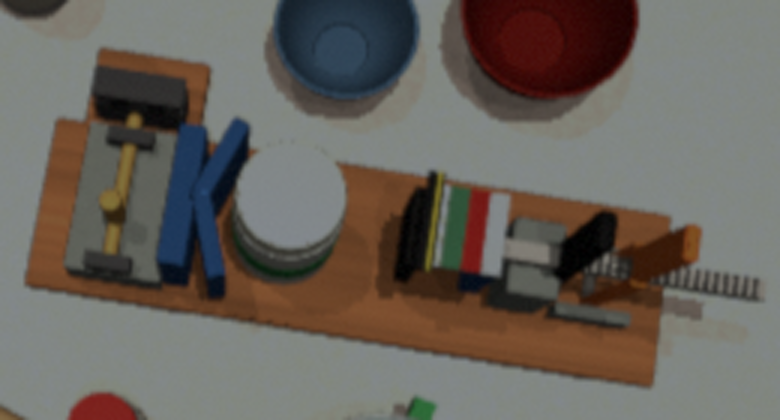

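View pics/s0z.png

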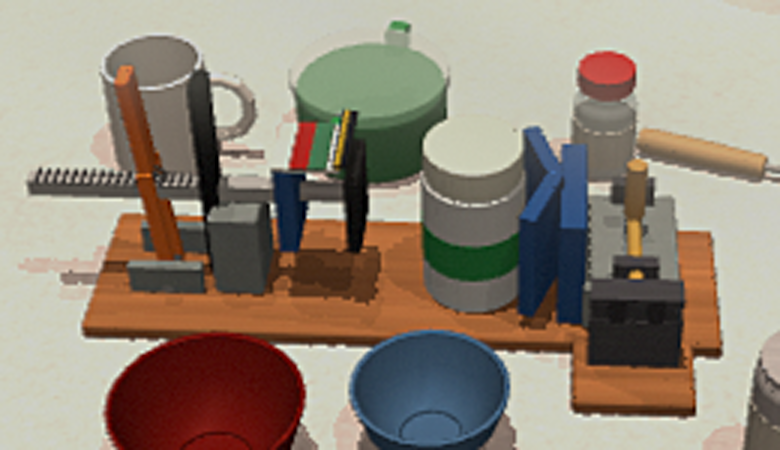

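In the zoomed top view, the base corners are about (27,285), (57,120), (668,215) and (652,385), and the knob top is about (112,200). The yellow pointer is at the front of the scale, and white, green and red follow it to the right.

Run:
```python
from h import *
z=lambda x,y:(x/3+240-1/3,y/3+150-1/3)
c={k:onz("top",*z(*v),12) for k,v in dict(lb=(27,285),lt=(57,120),rt=(668,215),rb=(652,385)).items()}
for k,v in c.items(): print(k,v.round(1))
e1=c['lb']-c['rb'];e2=c['lt']-c['rt'];print(np.linalg.norm(e1),np.linalg.norm(e2))
yd=(e1+e2);yd/=np.linalg.norm(yd);o=sum(c.values())/4
th=np.arctan2(yd[1],yd[0])-np.pi/2
sz=lambda x,y:(x/3+140-1/3,y/3+195-1/3)
s={k:onz("scene",*sz(*v),12) for k,v in dict(rb0=(122,215),nearleft=(84,334),nearright=(718,354),farright=(712,233)).items()}
for k,v in s.items(): print(k,v.round(1))
o2=sum(s.values())/4
print(o,np.degrees(th),o2)
for ang in (th,):
  R=np.array([[np.cos(ang),-np.sin(ang)],[np.sin(ang),np.cos(ang)]])
  for oo in (o,o2): print("knob0",oo[:2]+R@[-20,150],"trig",oo[:2]+R@[0,-180],"handle",oo[:2]+R@[0,-135])
  k=onz("top",*z(112,198),106); print("knob meas top",k, R.T@(k[:2]-o[:2]))
  k=onz("scene",*sz(636,164),106); print("knob meas scene",k, R.T@(k[:2]-o[:2]))
  for nm,uv,h in (("trig top",(693,240),178),("handle top",(600,222),175)):
    k=onz("top",*z(*uv),h); print(nm,k,R.T@(k[:2]-o[:2]))
  for nm,uv,h in (("trig top",(125,70),178),("handle top",(198,72),175)):
    k=onz("scene",*sz(*uv),h); print(nm,k,R.T@(k[:2]-o[:2]))
```

```text
lb [563.8 180.6  12. ]
lt [679.5 163.1  12. ]
rt [ 612.6 -256.5   12. ]
rb [ 496.1 -239.    12. ]
424.9527034094449 424.94482454962736
rb0 [ 499.8 -238.8   12. ]
nearleft [ 622.5 -256.5   12. ]
nearright [690.3 158.7  12. ]
farright [569.1 182.1  12. ]
[588.00797279 -37.93702549  12.        ] -9.110778744837997 [595.42940095 -38.6180034   12.        ]
knob0 [592.01186526 113.33745631] trig [ 559.50608496 -215.66615195] handle [ 566.63155692 -171.23387034]
knob0 [599.43329342 112.65647841] trig [ 566.92751312 -216.34712985] handle [ 574.05298508 -171.91484824]
knob meas top [601.87164261 115.1661025  106.        ] [-10.55416808 153.36681088]
knob meas scene [601.70251919 115.33754714 106.        ] [-10.74830504 153.50931293]
trig top [ 561.29237263 -212.667277    178.        ] [   1.2888986  -176.75611114]
handle top [ 572.07162677 -162.55510498  175.        ] [   3.99720925 -125.56932419]
trig top [ 558.71647104 -211.92826743  178.        ] [  -1.3715231  -176.43430299]
handle top [ 561.84056981 -166.12181564  175.        ] [  -5.54000647 -130.71106201]
```

Run:
```python
from h import *
from scipy.spatial.transform import Rotation as Ro
s=env.state(); R=Ro.from_euler('xyz',s['tcp_rot']).as_matrix(); print(R.round(3)); print(np.degrees(np.arctan2(R[1,1],R[0,1])), s['eef_pos'])
```

```text
[[-0.     0.34   0.94 ]
 [-0.001  0.94  -0.34 ]
 [-1.    -0.001 -0.   ]]
70.12816181178815 [212.30935302 587.61683543 214.13464149]
```

```bash
python3 -m handwheel '[{"travel":[390,-473,0],"roll":-79},{"travel":[390,-473,0],"roll":-79},{"travel":[390,-473,0],"roll":-79},{"travel":[390,-473,0],"roll":-79},{"travel":[390,-473,0],"roll":-79},{"travel":[390,-473,0],"roll":-79},{"travel":[390,-473,0],"roll":-79},{"travel":[390,-473,0],"roll":-79}]' 0.25
```

```text
t: 0.9
eef_pos: [467.8, 277.4, 214.6]
tcp_rot: [-1.136, 1.571, -2.689]
ft_force: [0.6, 0.2, -0.8]
opening: 0.401
```

```bash
python3 -m handwheel '[{"travel":[130,-157,0],"roll":-9.5},{"travel":[130,-157,0],"roll":-9.5},{"travel":[130,-157,0],"roll":-9.5},{"travel":[130,-157,0],"roll":-9.5},{"travel":[130,-157,0],"roll":-9.5},{"travel":[130,-157,0],"roll":-9.5}]'
python3 - <<'E'
from h import *
im=optics.read_camera("top")[:,:,::-1]; cv2.imwrite("pics/t1.png",cv2.resize(im[120:290,220:480],None,fx=3,fy=3))
s=env.state();print(s['eef_pos'],s['tcp_rot'],np.degrees(1.223+s['tcp_rot'][2]-s['tcp_rot'][0]+.347),s['joints'])
E
```

```text
t: 1.5
eef_pos: [597.1, 121.1, 213.9]
tcp_rot: [-1.393, 1.57, -3.108]
ft_force: [0.0, 1.0, 0.7]
opening: 0.375
[596.45154607 122.1806992  214.15384686] [-1.4877053   1.56968699  3.08209634] 351.78472098273363 [9.35232185e-02 4.68692558e-01 1.60014023e+00 1.92355100e-04
 1.07385625e+00 2.36018764e-01]
```

View pics/t1.png

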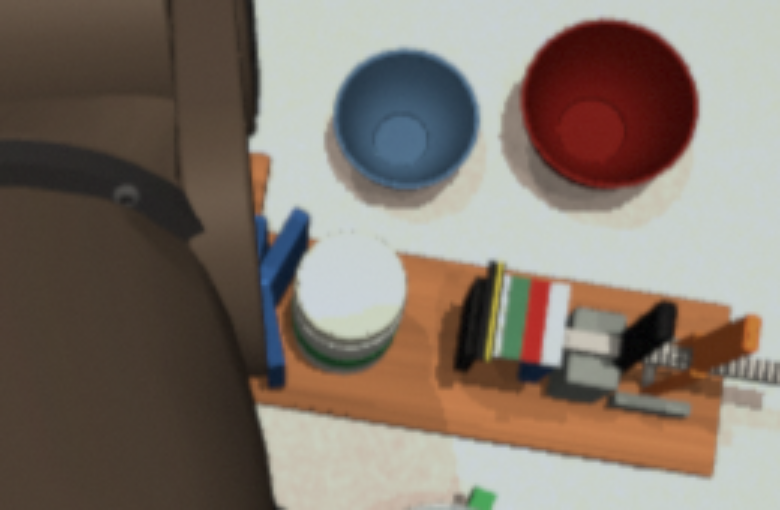

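The arm now hides the bolt in the top view. The jar and jaw haven't moved.

```bash
python3 -m handwheel '[{"travel":[5,-7,0],"roll":-1},{"travel":[5,-7,-45],"roll":-1},{"travel":[5,-7,-92],"roll":-1},{"travel":[5,-7,-92],"roll":-1},{"travel":[5,-7,-92],"roll":-1}]'
python3 - <<'E'
from h import *
im=optics.read_camera("scene")[:,:,::-1]; cv2.imwrite("pics/s1.png",cv2.resize(im[110:350,240:440],None,fx=3,fy=2.5))
s=env.state();print(s['eef_pos'],s['ft_force'])
for z in (100,121): print(proj("scene",(601.8,115.2,z)), proj("scene",list(s['eef_pos'])))
E
```

```text
t: 2.05
eef_pos: [601.9, 115.9, 123.5]
tcp_rot: [-1.319, 1.57, -3.048]
ft_force: [-0.6, 0.8, 0.4]
opening: 0.377
[602.61017756 115.84062858 124.64300024] [ 0.19089748 -0.97171143 -0.12696735]
[351.44581438 251.73545734] [352.51423597 242.1361891 ]
[352.01759044 243.38120545] [352.51423597 242.1361891 ]
```

View pics/s1.png

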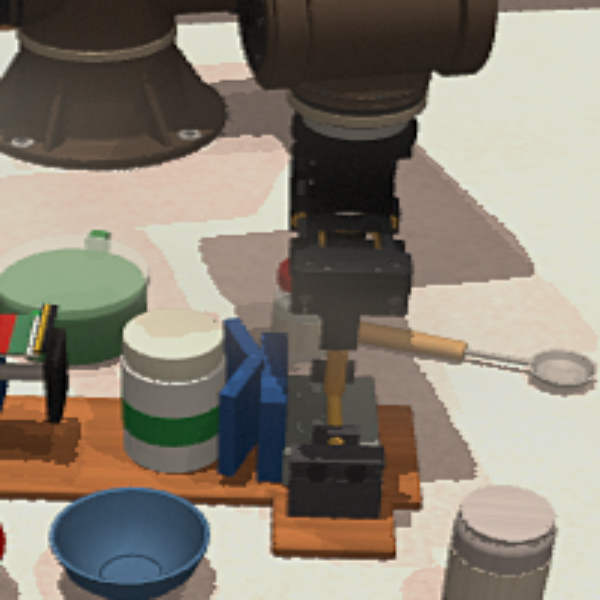

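The finger lines up with the knob: both are near column 340 in the crop. I'll descend next.

```bash
python3 -m handwheel '[{"travel":[0,0,-20],"roll":0},{"travel":[0,0,-47],"roll":0},{"travel":[0,0,-47],"roll":0}]'; python3 -m handwheel '[{"travel":[0,0,0],"roll":0},{"travel":[0,0,0],"roll":0},{"travel":[0,0,0],"roll":0},{"travel":[0,0,0],"roll":0}]' 1
```

```text
t: 2.4
eef_pos: [601.6, 115.4, 75.7]
tcp_rot: [-1.294, 1.57, -3.024]
ft_force: [-0.5, 1.2, 0.0]
opening: 0.375
t: 2.8
eef_pos: [602.2, 115.3, 77.0]
tcp_rot: [1.89, 1.569, 0.16]
ft_force: [-1.9, 1.1, 8.3]
opening: 0.14
```

```bash
python3 -m handwheel '[{"travel":[7,-1.1,0],"roll":0},{"travel":[14,-2.2,0],"roll":0},{"travel":[20,-3.2,0],"roll":0},{"travel":[25,-4,0],"roll":0},{"travel":[28,-4.5,0],"roll":0},{"travel":[28,-4.5,0],"roll":0}]'; python3 -m handwheel '[{"travel":[2,-0.3,0],"roll":0},{"travel":[2,-0.3,0],"roll":0}]'
```

```text
t: 3.4
eef_pos: [630.8, 110.7, 77.0]
tcp_rot: [1.781, 1.568, 0.051]
ft_force: [-0.6, -0.4, 6.8]
opening: 0.143
t: 3.6
eef_pos: [632.5, 110.4, 77.0]
tcp_rot: [1.789, 1.569, 0.059]
ft_force: [-0.1, 0.2, 8.2]
opening: 0.139
```

```bash
python3 -m handwheel '[{"travel":[2,-0.3,0],"roll":0},{"travel":[2,-0.3,0],"roll":0}]'; python3 -m handwheel '[{"travel":[2,-0.3,0],"roll":0},{"travel":[2,-0.3,0],"roll":0}]'
```

```text
t: 3.8
eef_pos: [633.1, 110.3, 76.9]
tcp_rot: [-1.542, 1.569, 3.011]
ft_force: [-8.0, 0.8, 11.4]
opening: 0.144
t: 4.0
eef_pos: [633.4, 110.3, 76.8]
tcp_rot: [-1.464, 1.565, 3.089]
ft_force: [-17.6, 2.6, 15.3]
opening: 0.136
```

The end stop is reached: resistance rose to 17 N after about 31 mm. I'll release and lift.

```bash
python3 -m handwheel '[{"travel":[-2,0.3,0],"roll":0},{"travel":[-2,0.3,0],"roll":0},{"travel":[-2,0.3,0],"roll":0}]' 0.3;  python3 -m handwheel '[{"travel":[-2,0,45],"roll":0},{"travel":[-2,0,95],"roll":0},{"travel":[-2,0,140],"roll":0},{"travel":[-60,0,150],"roll":0},{"travel":[-110,-20,150],"roll":8.5},{"travel":[-160,-50,150],"roll":17},{"travel":[-160,-100,150],"roll":25},{"travel":[-160,-100,150],"roll":25}]'
python3 - <<'E'
from h import *
t=optics.read_camera("top")[:,:,::-1]
s=optics.read_camera("scene")[:,:,::-1]
cv2.imwrite("pics/t2.png",cv2.resize(t[150:290,240:500],None,fx=3,fy=3,interpolation=cv2.INTER_CUBIC))
cv2.imwrite("pics/s2.png",cv2.resize(s[195:345,140:400],None,fx=3,fy=3,interpolation=cv2.INTER_CUBIC))
print(env.state()['eef_pos'])
E
```

```text
t: 4.3
eef_pos: [634.2, 110.1, 75.9]
tcp_rot: [1.718, 1.57, -0.012]
ft_force: [-0.6, -1.9, -0.4]
opening: 0.321
t: 5.1
eef_pos: [472.5, 8.1, 226.3]
tcp_rot: [0.812, 1.57, -0.478]
ft_force: [0.9, -0.0, 0.6]
opening: 0.352
[473.64167687   8.4500205  226.16087661]
```

View pics/t2.png

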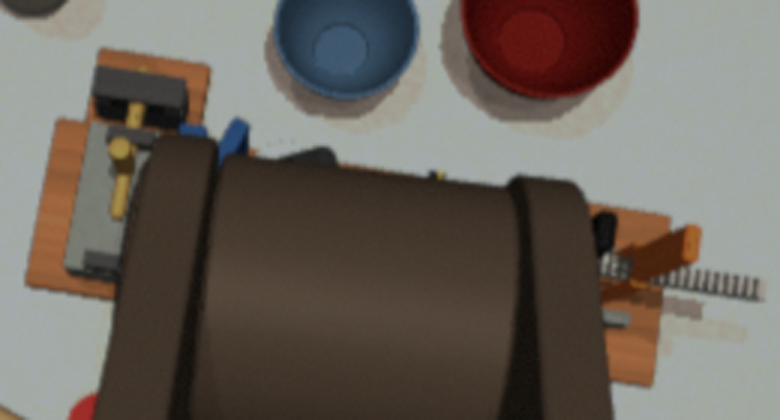

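View pics/s2.png

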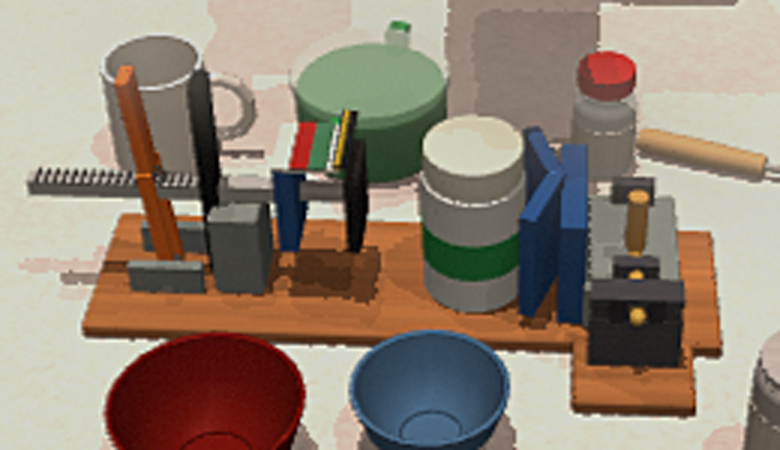

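The bolt is home: its brass tip shows through the keeper's outer face at scene zoom (637,315), and the knob sits next to the keeper. Next I'll move over the trigger and handle.

```bash
python3 -m handwheel '[{"travel":[15,-30,0],"roll":8.5},{"travel":[30,-60,0],"roll":17},{"travel":[45,-90,0],"roll":25.5},{"travel":[60,-120,0],"roll":34},{"travel":[75,-150,0],"roll":42.5},{"travel":[85,-180,0],"roll":51},{"travel":[91,-198,0],"roll":59.5},{"travel":[91,-198,0],"roll":65}]' -1;  python3 -m handwheel '[{"travel":[0,0,0],"roll":0},{"travel":[0,0,0],"roll":0}]';python3 - <<'E'
from h import *
s=optics.read_camera("scene")[:,:,::-1]
cv2.imwrite("pics/s3.png",cv2.resize(s[95:345,120:400],None,fx=2.3,fy=2.3,interpolation=cv2.INTER_CUBIC))
s=env.state();print(s['eef_pos'],70.1+np.degrees(s['tcp_rot'][2]-s['tcp_rot'][0]+.347),s['joints'])
E
```

```text
t: 6.0
eef_pos: [566.2, -189.5, 224.9]
tcp_rot: [-0.786, 1.571, -0.942]
ft_force: [-0.7, -0.1, 0.2]
opening: 0.96
t: 6.2
eef_pos: [565.3, -187.2, 225.5]
tcp_rot: [2.183, 1.57, 2.021]
ft_force: [-0.0, -0.7, -0.3]
opening: 1.0
[ 565.15423443 -187.20523802  225.58439807] 80.72086597023511 [-4.30871076e-01  4.37928579e-01  1.62058735e+00  2.02264723e-04
  1.08320084e+00 -1.84013126e+00]
```

View pics/s3.png

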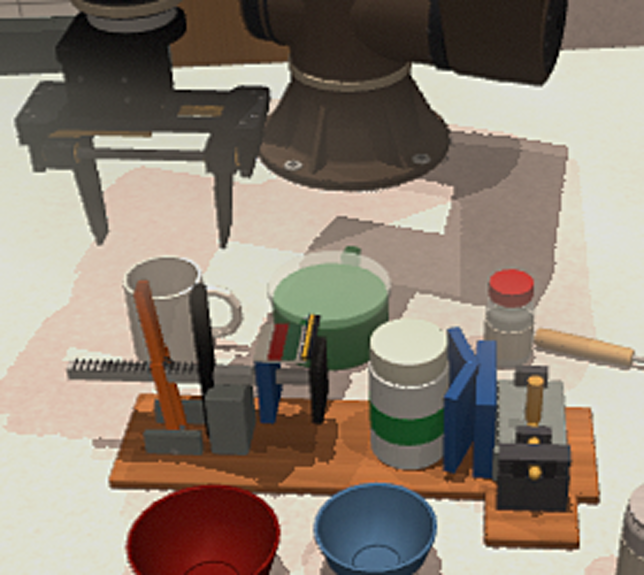

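The gripper straddles the trigger and handle in plan, with fingertips at crop (100,243) and (224,246). The trigger top is at (143,285) and the handle at (200,288). I'll descend with an offset towards the handle.

```bash
python3 -m handwheel '[{"travel":[0.7,4,-20],"roll":0},{"travel":[0.7,4,-35],"roll":0},{"travel":[0.7,4,-35],"roll":0}]';python3 - <<'E'
from h import *
s=optics.read_camera("scene")[:,:,::-1]
t=optics.read_camera("top")[:,:,::-1]
a=cv2.resize(s[165:305,150:290],None,fx=4,fy=4,interpolation=cv2.INTER_CUBIC)
cv2.imwrite("pics/s4.png",a)
st=env.state();print(st['eef_pos'],st['ft_force'])
u=np.array([.158,.9874,0])
for nm,P in dict(f1=st['eef_pos']-53*u,f2=st['eef_pos']+53*u,trig=(589.8-28.8,-34.6-180.1,178),han=(589.8-21.3,-34.6-133.3,175)).items():
  q=proj("scene",P); print(nm,q,(q-[150,165])*4)
E
```

```text
t: 6.55
eef_pos: [565.0, -182.9, 189.1]
tcp_rot: [2.826, 1.568, 2.665]
ft_force: [-0.3, 0.6, 1.3]
opening: 1.0
[ 565.84237126 -183.59338298  191.11531496] [-0.2207092  -0.21790927  0.06655754]
f1 [167.61207772 212.75414683] [ 70.44831089 191.01658731]
f2 [223.25276697 214.17879425] [293.01106788 196.71517701]
trig [179.78947044 218.76930791] [119.15788176 215.07723163]
han [204.644647   220.69925989] [218.57858801 222.79703956]
```

View pics/s4.png

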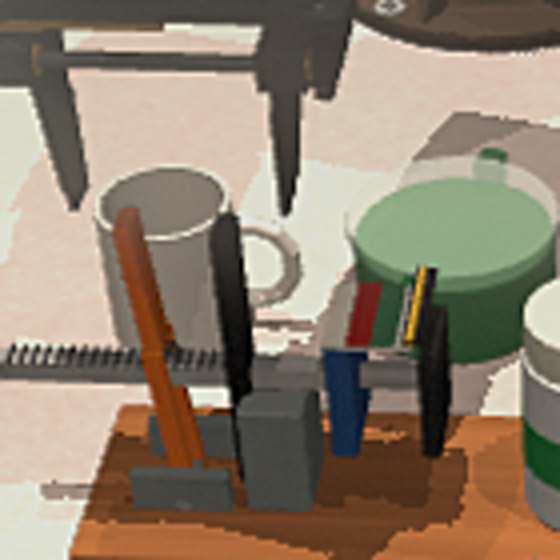

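The trigger and handle sit about 4 mm further along +y than I predicted, while the fingers match. I'll correct for that while descending.

```bash
python3 -m handwheel '[{"travel":[0.3,2,-30],"roll":0},{"travel":[0.3,2,-60],"roll":0},{"travel":[0.3,2,-60],"roll":0},{"travel":[1,6,-60],"roll":0},{"travel":[1,6,-60],"roll":0}]';python3 - <<'E'
from h import *
s=optics.read_camera("scene")[:,:,::-1]
a=cv2.resize(s[165:305,150:290],None,fx=4,fy=4,interpolation=cv2.INTER_CUBIC)
cv2.imwrite("pics/s5.png",a)
st=env.state();print(st['eef_pos'],st['ft_force'])
E
```

```text
t: 7.15
eef_pos: [567.5, -177.8, 132.5]
tcp_rot: [-0.19, 1.568, -0.349]
ft_force: [-0.2, -0.3, -0.0]
opening: 0.999
[ 567.39094839 -177.93479287  132.50297965] [ 0.03651724 -1.35607456 -0.05528707]
```

View pics/s5.png

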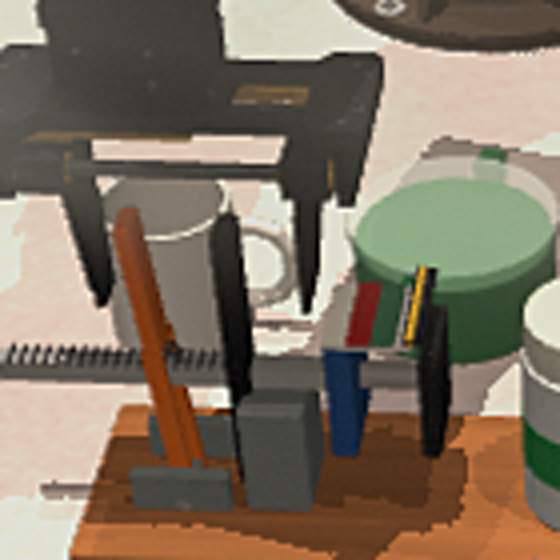

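The fingers straddle the pair, with tips at (100,303) and (307,308), the trigger between at column 145 and the handle at column 235. First squeeze.

```bash
python3 -m handwheel '[{"travel":[0,0,0],"roll":0},{"travel":[0,0,0],"roll":0},{"travel":[0,0,0],"roll":0},{"travel":[0,0,0],"roll":0}]' 0;python3 -m handwheel '[{"travel":[0,0,0],"roll":0},{"travel":[0,0,0],"roll":0},{"travel":[0,0,0],"roll":0},{"travel":[0,0,0],"roll":0},{"travel":[0,0,0],"roll":0}]' 0.3;python3 - <<'E'
from h import *
s=optics.read_camera("scene")[:,:,::-1]
a=cv2.resize(s[165:305,150:290],None,fx=4,fy=4,interpolation=cv2.INTER_CUBIC)
cv2.imwrite("pics/s6.png",a)
st=env.state();print(st['eef_pos'],st['ft_force'],st['moment'])
E
```

```text
t: 7.6
eef_pos: [566.8, -178.6, 131.2]
tcp_rot: [-0.741, 1.569, -0.9]
ft_force: [-2.4, -8.4, 5.7]
opening: 0.72
t: 8.1
eef_pos: [567.1, -177.4, 131.5]
tcp_rot: [0.634, 1.569, 0.474]
ft_force: [0.9, 9.0, 7.6]
opening: 0.362
[ 567.15592691 -177.16133563  131.43999162] [2.03544229 9.33636003 6.57826687] [ 0.97070569 -0.26663388 -0.10711149]
```

View pics/s6.png

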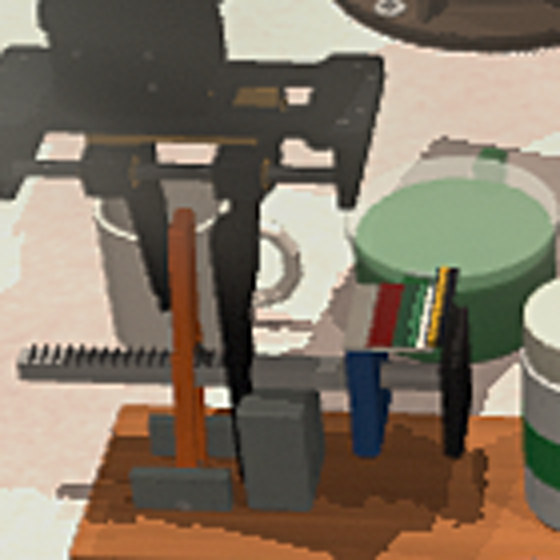

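The squeeze drove the jaw about 10 mm: the pad moved from column 430 to 452. I'll release and repeat.

```bash
python3 -m handwheel '[{"travel":[0,0,0],"roll":0},{"travel":[0,0,0],"roll":0},{"travel":[0,0,0],"roll":0},{"travel":[0,0,0],"roll":0},{"travel":[0,0,0],"roll":0},{"travel":[0,0,0],"roll":0},{"travel":[0,0,0],"roll":0}]' -1;python3 - <<'E'
from h import *
s=optics.read_camera("scene")[:,:,::-1]
a=cv2.resize(s[165:305,150:350],None,fx=4,fy=4,interpolation=cv2.INTER_CUBIC)
cv2.imwrite("pics/s7.png",a)
t=optics.read_camera("top")[:,:,::-1]
cv2.imwrite("pics/t7.png",cv2.resize(t[150:290,240:500],None,fx=3,fy=3,interpolation=cv2.INTER_CUBIC))
E
```

```text
t: 8.85
eef_pos: [566.3, -177.7, 130.3]
tcp_rot: [2.638, 1.57, 2.479]
ft_force: [-0.3, 0.3, 0.2]
opening: 0.887
```

View pics/s7.png

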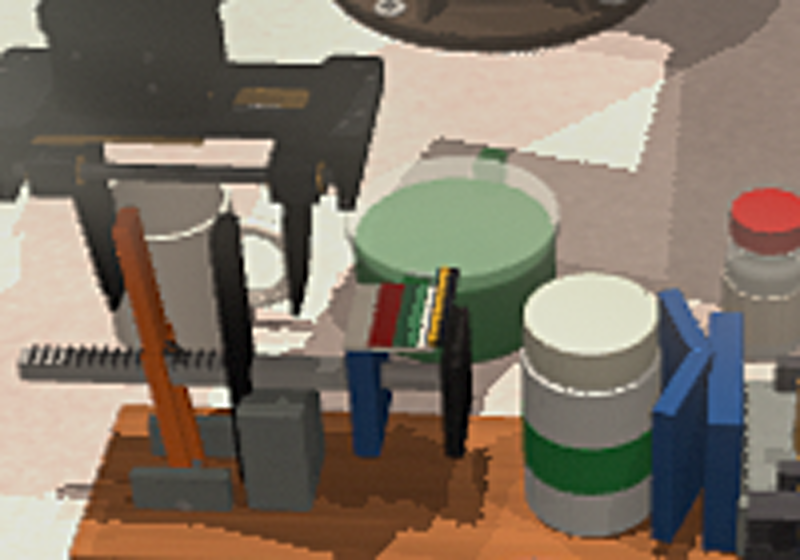

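View pics/t7.png

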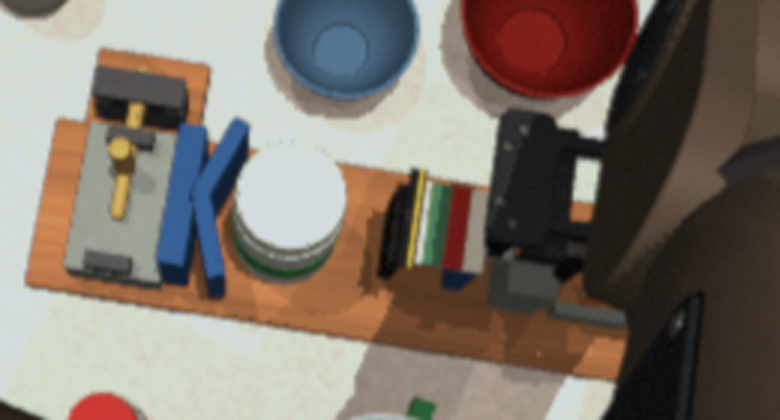

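The trigger has sprung back. The jaw has moved forward, and about 25 mm remains between pad and jar. The scale reads well from the top: yellow line at 418, white to 427, green 427-447 and red beyond. Two more squeezes, then I'll look.

```bash
python3 -m handwheel '[{"travel":[0,0,0],"roll":0},{"travel":[0,0,0],"roll":0},{"travel":[0,0,0],"roll":0},{"travel":[0,0,0],"roll":0},{"travel":[0,0,0],"roll":0},{"travel":[0,0,0],"roll":0},{"travel":[0,0,0],"roll":0},{"travel":[0,0,0],"roll":0}]' 0.32;python3 -m handwheel '[{"travel":[0,0,0],"roll":0},{"travel":[0,0,0],"roll":0},{"travel":[0,0,0],"roll":0},{"travel":[0,0,0],"roll":0},{"travel":[0,0,0],"roll":0},{"travel":[0,0,0],"roll":0},{"travel":[0,0,0],"roll":0},{"travel":[0,0,0],"roll":0}]' -1;python3 - <<'E'
from h import *
t=optics.read_camera("top")[:,:,::-1]
cv2.imwrite("pics/t8.png",cv2.resize(t[170:270,290:430],None,fx=5,fy=5,interpolation=cv2.INTER_CUBIC))
E
```

```text
t: 9.75
eef_pos: [566.7, -178.7, 131.4]
tcp_rot: [-0.534, 1.569, -0.693]
ft_force: [2.8, 14.1, 7.8]
opening: 0.383
t: 10.55
eef_pos: [566.5, -177.7, 130.5]
tcp_rot: [2.431, 1.57, 2.271]
ft_force: [-0.6, 0.1, -0.6]
opening: 0.979
```

View pics/t8.png

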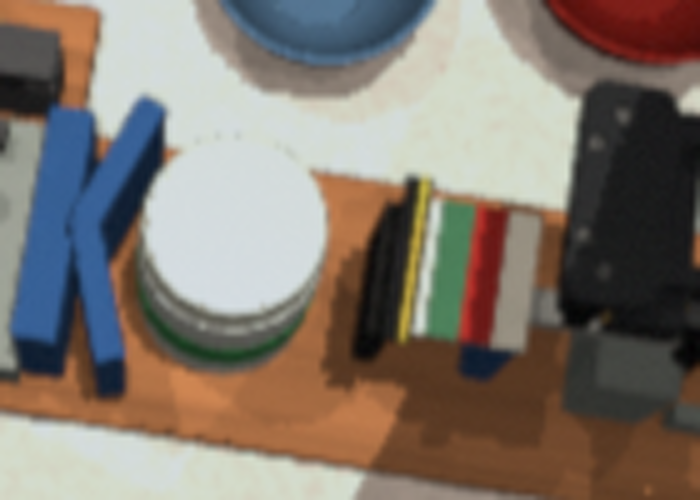

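Yellow moved from column 379 to 375 in full-image pixels, so about 8 mm was gained. The handle finger touches a bit early, so I'll shift 2 mm towards +y and continue.

```bash
python3 -m handwheel '[{"travel":[0.3,2,0],"roll":0},{"travel":[0.3,2,0],"roll":0},{"travel":[0.3,2,0],"roll":0},{"travel":[0.3,2,0],"roll":0},{"travel":[0.3,2,0],"roll":0},{"travel":[0.3,2,0],"roll":0},{"travel":[0.3,2,0],"roll":0},{"travel":[0.3,2,0],"roll":0}]' 0.32;python3 -m handwheel '[{"travel":[0,0,0],"roll":0},{"travel":[0,0,0],"roll":0},{"travel":[0,0,0],"roll":0},{"travel":[0,0,0],"roll":0},{"travel":[0,0,0],"roll":0},{"travel":[0,0,0],"roll":0},{"travel":[0,0,0],"roll":0},{"travel":[0,0,0],"roll":0}]' -1;python3 - <<'E'
from h import *
t=optics.read_camera("top")[:,:,::-1]
cv2.imwrite("pics/t9.png",cv2.resize(t[170:270,290:430],None,fx=5,fy=5,interpolation=cv2.INTER_CUBIC))
E
```

```text
t: 11.4
eef_pos: [566.9, -177.4, 131.0]
tcp_rot: [-1.183, 1.568, -1.342]
ft_force: [-2.7, -9.6, 3.0]
opening: 0.388
t: 12.2
eef_pos: [566.7, -175.6, 130.5]
tcp_rot: [2.47, 1.57, 2.311]
ft_force: [0.4, 0.3, -0.7]
opening: 0.978
```

View pics/t9.png

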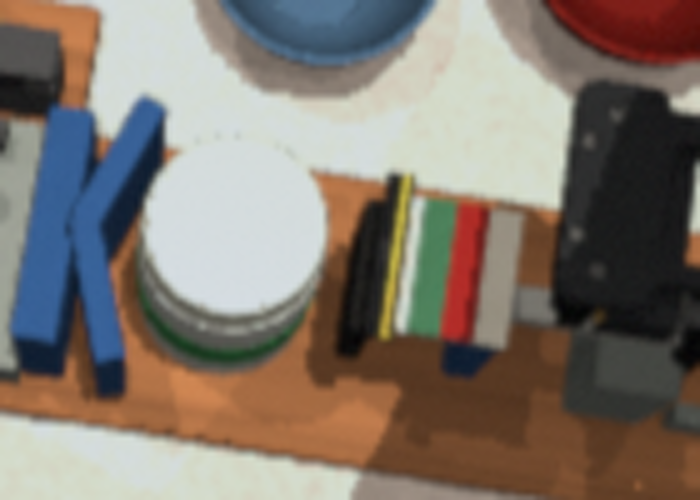

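Another 6 mm gained. The fingers need slightly more than 0.8 s to close fully, so I'll give them longer.

```bash
python3 -m handwheel '[{"travel":[0,0,0],"roll":0},{"travel":[0,0,0],"roll":0},{"travel":[0,0,0],"roll":0},{"travel":[0,0,0],"roll":0},{"travel":[0,0,0],"roll":0},{"travel":[0,0,0],"roll":0},{"travel":[0,0,0],"roll":0},{"travel":[0,0,0],"roll":0}]' 0.36;python3 -m handwheel '[{"travel":[0,0,0],"roll":0},{"travel":[0,0,0],"roll":0},{"travel":[0,0,0],"roll":0},{"travel":[0,0,0],"roll":0}]';python3 -m handwheel '[{"travel":[0,0,0],"roll":0},{"travel":[0,0,0],"roll":0},{"travel":[0,0,0],"roll":0},{"travel":[0,0,0],"roll":0},{"travel":[0,0,0],"roll":0},{"travel":[0,0,0],"roll":0},{"travel":[0,0,0],"roll":0},{"travel":[0,0,0],"roll":0}]' -1;python3 - <<'E'
from h import *
t=optics.read_camera("top")[:,:,::-1]
cv2.imwrite("pics/t10.png",cv2.resize(t[170:270,290:430],None,fx=5,fy=5,interpolation=cv2.INTER_CUBIC))
E
```

```text
t: 13.05
eef_pos: [566.9, -177.4, 131.0]
tcp_rot: [-1.21, 1.568, -1.369]
ft_force: [-2.2, -10.2, 2.6]
opening: 0.382
t: 13.45
eef_pos: [567.0, -176.6, 131.0]
tcp_rot: [-0.951, 1.569, -1.11]
ft_force: [-1.5, -6.6, 3.3]
opening: 0.347
t: 14.25
eef_pos: [566.6, -175.6, 130.4]
tcp_rot: [2.502, 1.57, 2.343]
ft_force: [-0.5, 0.4, 0.5]
opening: 0.957
```

View pics/t10.png

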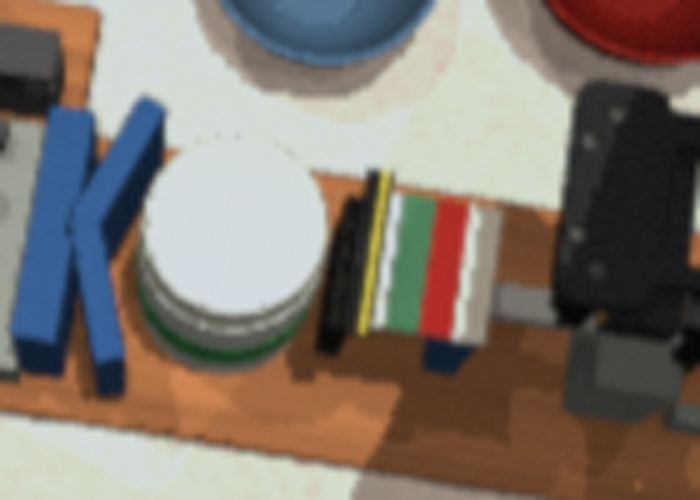

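Run:
```python
from h import *
s=optics.read_camera("scene")[:,:,::-1]
cv2.imwrite("pics/s10.png",cv2.resize(s[200:310,200:360],None,fx=5,fy=5,interpolation=cv2.INTER_CUBIC))
```

```text
(no output)
```

View pics/s10.png

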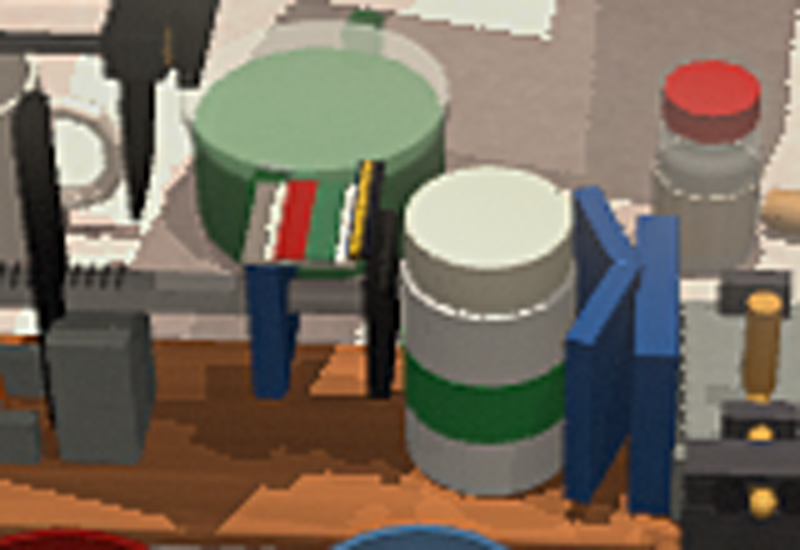

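The pad is now close to the jar (columns 395 and 405). I'll measure how much travel is left.

Run:
```python
from h import *
a=np.radians(-9.1);R=np.array([[np.cos(a),-np.sin(a)],[np.sin(a),np.cos(a)]]);o=np.array([590.2,-33])
f=lambda n,u,v,z:(R.T@(onz(n,u,v,z)[:2]-o)).round(1)
print("jar lid",f("top",235/5+290,225/5+170,131), f("scene",488/5+200,217/5+200,131))
print("pad face mid top edge z112 top-near",f("top",378/5+290,172/5+170,112),f("top",356/5+290,195/5+170,112),"bot",f("top",335/5+290,350/5+170,112))
print("pad scene right edge near top",f("scene",395/5+200,210/5+200,112),f("scene",392/5+200,390/5+200,52))
```

```text
jar lid [ 0.7 40.1] [ 5.9 41.4]
pad face mid top edge z112 top-near [33.3 -8.6] [23.5 -1.9] bot [-34.6  -2.6]
pad scene right edge near top [-22.    2.5] [18.9  3. ]
```

The jar centre is at about y=41 (seat 52) and the pad face at about 3. So about 15 mm remains until it is seated with the pad touching, plus about 14 mm of compression. Another squeeze.

```bash
python3 -m handwheel '[{"travel":[0,0,0],"roll":0},{"travel":[0,0,0],"roll":0},{"travel":[0,0,0],"roll":0},{"travel":[0,0,0],"roll":0},{"travel":[0,0,0],"roll":0},{"travel":[0,0,0],"roll":0},{"travel":[0,0,0],"roll":0}]' 0.2;python3 -m handwheel '[{"travel":[0,0,0],"roll":0},{"travel":[0,0,0],"roll":0},{"travel":[0,0,0],"roll":0},{"travel":[0,0,0],"roll":0},{"travel":[0,0,0],"roll":0}]' 0.36;python3 -m handwheel '[{"travel":[0,0,0],"roll":0},{"travel":[0,0,0],"roll":0},{"travel":[0,0,0],"roll":0},{"travel":[0,0,0],"roll":0},{"travel":[0,0,0],"roll":0},{"travel":[0,0,0],"roll":0},{"travel":[0,0,0],"roll":0},{"travel":[0,0,0],"roll":0}]' -1;python3 - <<'E'
from h import *
t=optics.read_camera("top")[:,:,::-1]
s=optics.read_camera("scene")[:,:,::-1]
a=cv2.resize(t[170:270,290:430],None,fx=4,fy=4,interpolation=cv2.INTER_CUBIC)
b=cv2.resize(s[200:310,200:360],None,fx=3.5,fy=3.5,interpolation=cv2.INTER_CUBIC)
cv2.imwrite("pics/t11.png",a);cv2.imwrite("pics/s11.png",b)
E
```

```text
t: 15.05
eef_pos: [566.9, -177.6, 131.4]
tcp_rot: [-1.103, 1.568, -1.262]
ft_force: [-4.4, -10.9, 5.1]
opening: 0.467
t: 15.55
eef_pos: [567.1, -176.6, 131.4]
tcp_rot: [-0.761, 1.569, -0.92]
ft_force: [-1.7, -3.6, 7.0]
opening: 0.346
t: 16.35
eef_pos: [566.7, -175.6, 130.4]
tcp_rot: [2.538, 1.57, 2.379]
ft_force: [-0.1, -0.5, -0.3]
opening: 0.96
```

View pics/t11.png

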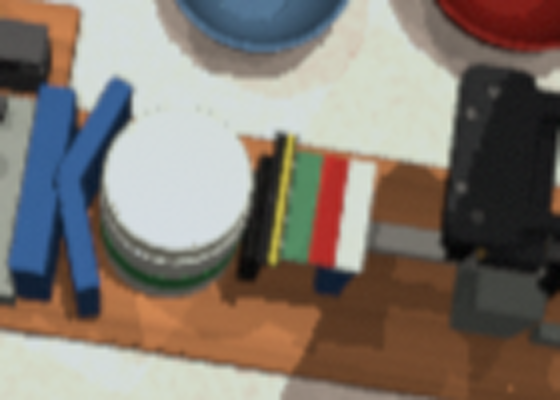

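View pics/s11.png

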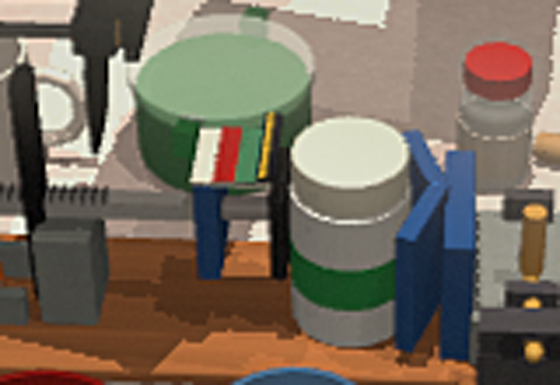

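The pad now touches and pushes the jar, with the pointer at the white/green edge from sliding friction. The jar is upright and about 5 mm closer. It needs about 6 mm more to seat, then compression, so this next squeeze should be close to the last. I'll go in small steps.

```bash
python3 -m handwheel '[{"travel":[0,0,0],"roll":0},{"travel":[0,0,0],"roll":0},{"travel":[0,0,0],"roll":0},{"travel":[0,0,0],"roll":0},{"travel":[0,0,0],"roll":0},{"travel":[0,0,0],"roll":0}]' -0.1;python3 -m handwheel '[{"travel":[0,0,0],"roll":0},{"travel":[0,0,0],"roll":0},{"travel":[0,0,0],"roll":0},{"travel":[0,0,0],"roll":0}]' 0.05;python3 -m handwheel '[{"travel":[0,0,0],"roll":0},{"travel":[0,0,0],"roll":0},{"travel":[0,0,0],"roll":0},{"travel":[0,0,0],"roll":0}]' 0.15;python3 - <<'E'
from h import *
t=optics.read_camera("top")[:,:,::-1]
s=optics.read_camera("scene")[:,:,::-1]
a=cv2.resize(t[170:270,290:430],None,fx=4,fy=4,interpolation=cv2.INTER_CUBIC)
b=cv2.resize(s[200:310,200:360],None,fx=3.5,fy=3.5,interpolation=cv2.INTER_CUBIC)
cv2.imwrite("pics/t12.png",a);cv2.imwrite("pics/s12.png",b)
E
```

```text
t: 17.05
eef_pos: [566.9, -177.2, 131.4]
tcp_rot: [-0.989, 1.569, -1.149]
ft_force: [-3.3, -6.2, 4.5]
opening: 0.573
t: 17.45
eef_pos: [566.9, -177.8, 131.4]
tcp_rot: [-1.098, 1.568, -1.258]
ft_force: [-5.3, -10.8, 4.9]
opening: 0.477
t: 17.85
eef_pos: [566.9, -177.9, 131.5]
tcp_rot: [-1.115, 1.568, -1.274]
ft_force: [-4.2, -11.3, 5.1]
opening: 0.424
```

View pics/t12.png

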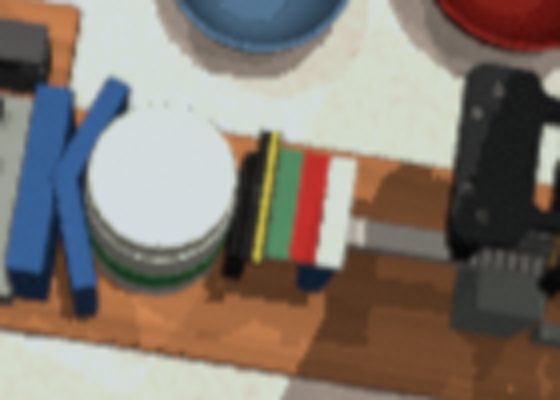

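View pics/s12.png

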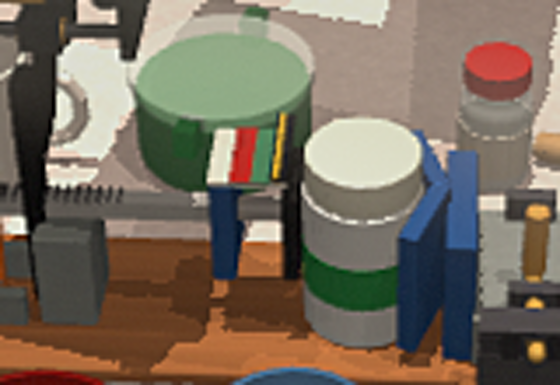

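The jar moved another 7 mm and is at or near the stop. The pointer sits at the start of green. Smaller steps next.

```bash
python3 -m handwheel '[{"travel":[0,0,0],"roll":0},{"travel":[0,0,0],"roll":0},{"travel":[0,0,0],"roll":0}]' 0.19;python3 -m handwheel '[{"travel":[0,0,0],"roll":0},{"travel":[0,0,0],"roll":0},{"travel":[0,0,0],"roll":0},{"travel":[0,0,0],"roll":0}]' 0.23;python3 - <<'E'
from h import *
t=optics.read_camera("top")[:,:,::-1]
s=optics.read_camera("scene")[:,:,::-1]
a=cv2.resize(t[170:270,290:430],None,fx=4,fy=4,interpolation=cv2.INTER_CUBIC)
b=cv2.resize(s[200:310,200:360],None,fx=3.5,fy=3.5,interpolation=cv2.INTER_CUBIC)
cv2.imwrite("pics/t13.png",a);cv2.imwrite("pics/s13.png",b)
E
```

```text
t: 18.25
eef_pos: [566.9, -178.0, 131.5]
tcp_rot: [-1.106, 1.567, -1.265]
ft_force: [-4.4, -11.9, 4.9]
opening: 0.401
t: 18.65
eef_pos: [566.9, -178.0, 131.5]
tcp_rot: [-1.128, 1.567, -1.287]
ft_force: [-3.8, -12.5, 5.3]
opening: 0.386
```

View pics/t13.png

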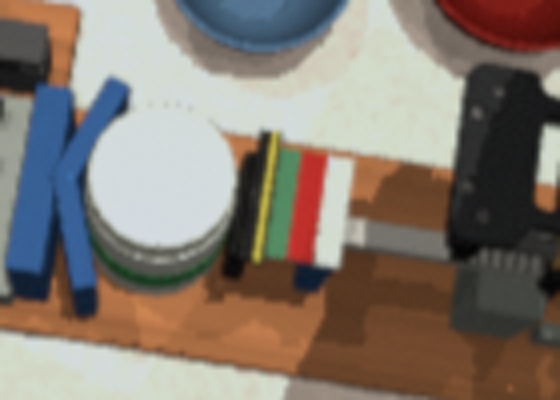

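View pics/s13.png

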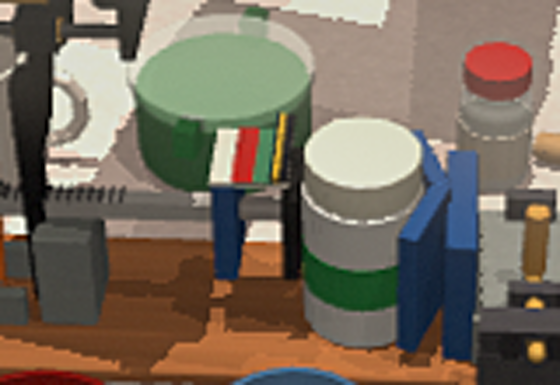

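The jar no longer moves, so it is seated, and the pointer is just entering green. I'll complete this squeeze slowly, then re-pump for the remaining few mm.

```bash
python3 -m handwheel '[{"travel":[0,0,0],"roll":0},{"travel":[0,0,0],"roll":0},{"travel":[0,0,0],"roll":0}]' 0.28;python3 -m handwheel '[{"travel":[0,0,0],"roll":0},{"travel":[0,0,0],"roll":0},{"travel":[0,0,0],"roll":0},{"travel":[0,0,0],"roll":0}]' 0.33;python3 - <<'E'
from h import *
t=optics.read_camera("top")[:,:,::-1]
a=cv2.resize(t[195:250,330:390],None,fx=10,fy=10,interpolation=cv2.INTER_CUBIC)
cv2.imwrite("pics/t14.png",a)
E
```

```text
t: 19.05
eef_pos: [567.0, -177.3, 131.4]
tcp_rot: [-0.962, 1.568, -1.122]
ft_force: [-3.5, -8.6, 6.3]
opening: 0.365
t: 19.45
eef_pos: [567.1, -176.7, 131.4]
tcp_rot: [-0.746, 1.569, -0.906]
ft_force: [-2.6, -4.2, 4.2]
opening: 0.346
```

View pics/t14.png

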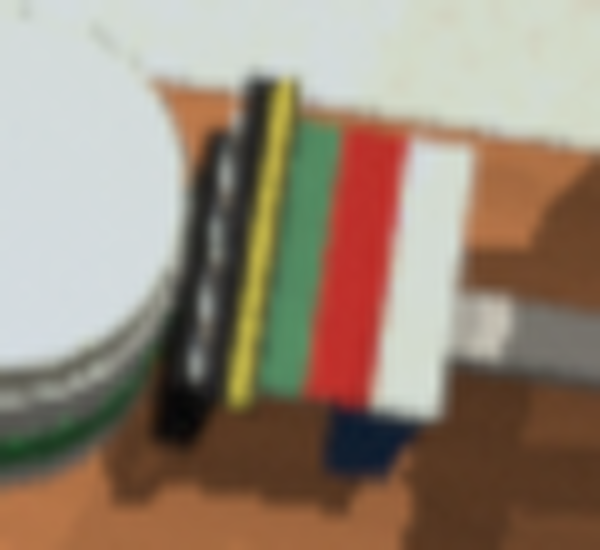

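The jar is firmly held, and the pointer reads about 9 mm, just inside green (yellow at column 257, green to 318, red to 385). That margin is thin, so I'll release, squeeze once more in small steps, and aim for about 13 mm.

```bash
python3 -m handwheel '[{"travel":[0,0,0],"roll":0},{"travel":[0,0,0],"roll":0},{"travel":[0,0,0],"roll":0},{"travel":[0,0,0],"roll":0},{"travel":[0,0,0],"roll":0},{"travel":[0,0,0],"roll":0},{"travel":[0,0,0],"roll":0},{"travel":[0,0,0],"roll":0}]' -1;python3 -m handwheel '[{"travel":[0,0,0],"roll":0},{"travel":[0,0,0],"roll":0},{"travel":[0,0,0],"roll":0},{"travel":[0,0,0],"roll":0},{"travel":[0,0,0],"roll":0},{"travel":[0,0,0],"roll":0}]' -0.25;python3 -m handwheel '[{"travel":[0,0,0],"roll":0},{"travel":[0,0,0],"roll":0},{"travel":[0,0,0],"roll":0}]' -0.15;python3 - <<'E'
from h import *
t=optics.read_camera("top")[:,:,::-1]
a=cv2.resize(t[195:250,330:390],None,fx=10,fy=10,interpolation=cv2.INTER_CUBIC)
cv2.imwrite("pics/t15.png",a)
E
```

```text
t: 20.3
eef_pos: [566.7, -175.6, 130.4]
tcp_rot: [2.518, 1.57, 2.358]
ft_force: [-0.6, 1.0, -0.1]
opening: 0.961
t: 20.9
eef_pos: [566.8, -177.3, 131.3]
tcp_rot: [-1.156, 1.569, -1.315]
ft_force: [-4.9, -10.0, 5.5]
opening: 0.63
t: 21.2
eef_pos: [566.8, -177.5, 131.5]
tcp_rot: [-1.116, 1.568, -1.275]
ft_force: [-5.5, -10.2, 6.6]
opening: 0.578
```

View pics/t15.png

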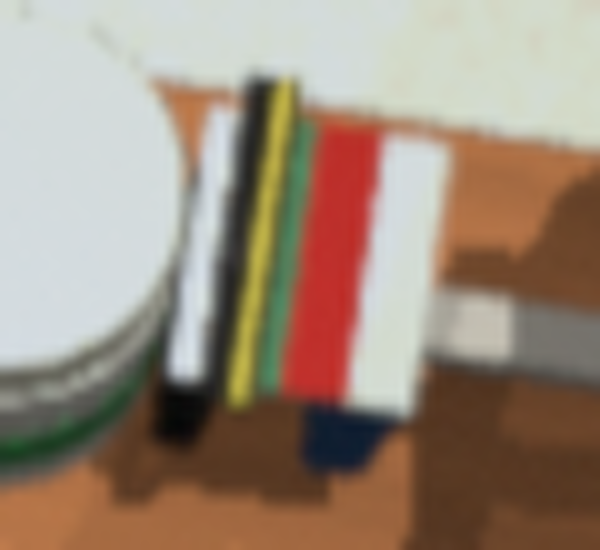

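Yellow is now mid-green at about 13 mm: green shows from column 268 to 294 and red starts at 294. Only the trigger finger is loaded, so I'll close the other finger onto the handle. To hold the trigger still, I'll shift the tool back as the opening narrows.

```bash
python3 -m handwheel '[{"travel":[-0.4,-2.7,0],"roll":0},{"travel":[-0.4,-2.7,0],"roll":0},{"travel":[-0.4,-2.7,0],"roll":0}]' -0.05;python3 -m handwheel '[{"travel":[-0.4,-2.3,0],"roll":0},{"travel":[-0.4,-2.3,0],"roll":0},{"travel":[-0.4,-2.3,0],"roll":0}]' 0.04;python3 - <<'E'
from h import *
t=optics.read_camera("top")[:,:,::-1]
s=optics.read_camera("scene")[:,:,::-1]
cv2.imwrite("pics/t16.png",cv2.resize(t[195:250,330:390],None,fx=10,fy=10,interpolation=cv2.INTER_CUBIC))
cv2.imwrite("pics/s16.png",cv2.resize(s[165:315,150:350],None,fx=4,fy=4,interpolation=cv2.INTER_CUBIC))
E
```

```text
t: 21.55
eef_pos: [566.5, -179.8, 131.3]
tcp_rot: [-0.974, 1.569, -1.133]
ft_force: [-2.9, -8.1, 4.2]
opening: 0.523
t: 21.85
eef_pos: [566.1, -182.1, 131.3]
tcp_rot: [-0.956, 1.569, -1.115]
ft_force: [-2.2, -7.1, 3.7]
opening: 0.483
```

View pics/t16.png

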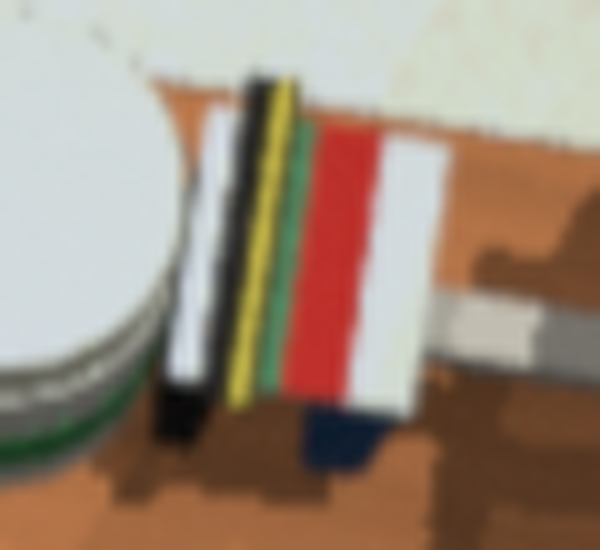

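View pics/s16.png

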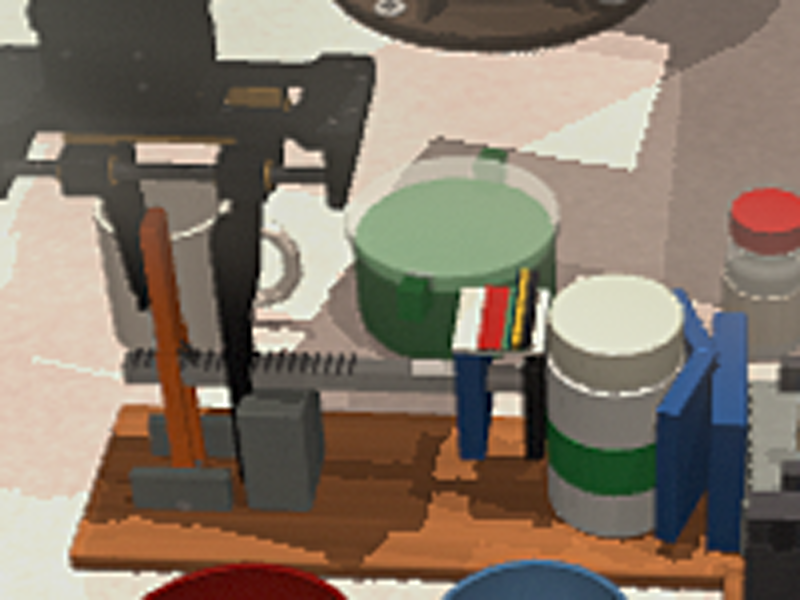

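The pointer hasn't changed (mid-green), the jar is upright against the stop, and the handle finger is almost touching. One last nudge, then hold.

```bash
python3 -m handwheel '[{"travel":[-0.1,-0.8,0],"roll":0},{"travel":[-0.1,-0.8,0],"roll":0},{"travel":[-0.1,-0.8,0],"roll":0}]' 0.08; python3 -m handwheel '[{"travel":[0,0,0],"roll":0},{"travel":[0,0,0],"roll":0},{"travel":[0,0,0],"roll":0},{"travel":[0,0,0],"roll":0},{"travel":[0,0,0],"roll":0},{"travel":[0,0,0],"roll":0},{"travel":[0,0,0],"roll":0},{"travel":[0,0,0],"roll":0}]';python3 - <<'E'
from h import *
t=optics.read_camera("top")[:,:,::-1]
cv2.imwrite("pics/t17.png",cv2.resize(t[195:250,330:390],None,fx=10,fy=10,interpolation=cv2.INTER_CUBIC))
s=optics.read_camera("scene")[:,:,::-1]
cv2.imwrite("pics/s17.png",s[100:360,120:460].repeat(2,0).repeat(2,1))
E
```

```text
t: 22.25
eef_pos: [566.1, -182.0, 131.3]
tcp_rot: [-0.35, 1.57, -0.51]
ft_force: [-2.3, -1.4, 5.6]
opening: 0.463
t: 23.05
eef_pos: [566.1, -182.0, 131.3]
tcp_rot: [-0.375, 1.57, -0.535]
ft_force: [-1.7, -1.9, 4.2]
opening: 0.461
```

View pics/t17.png

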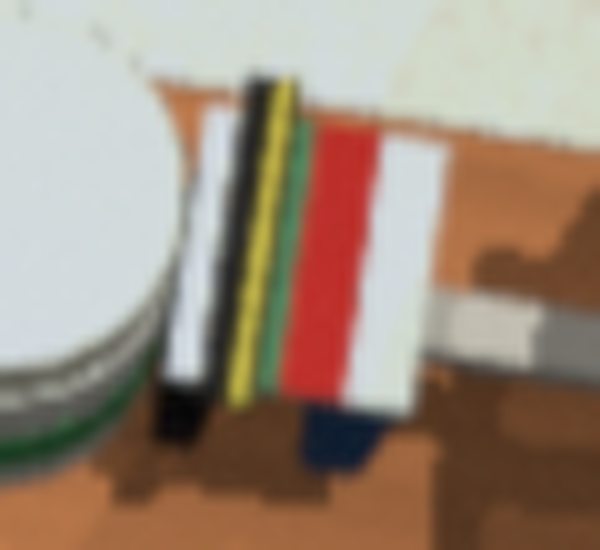

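View pics/s17.png

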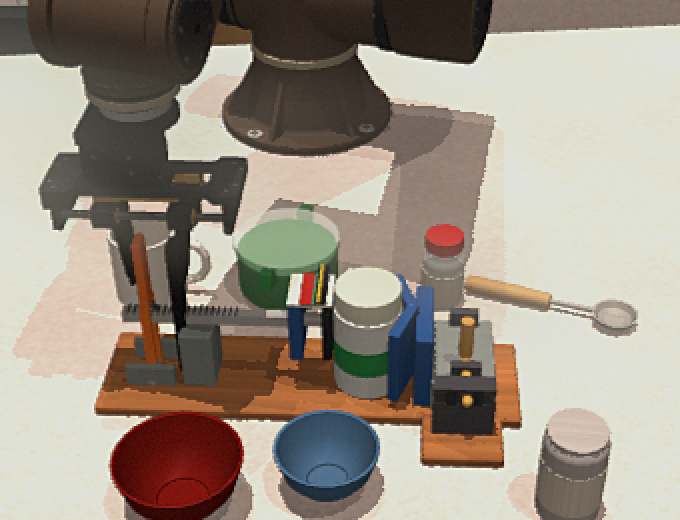

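The pointer is in green at about 13-14 mm (yellow at column 257, red from 292). The jar is upright against the stop, the bolt is home, and the other kitchenware hasn't moved. The net side force is now near zero, which fits both fingers gripping. I'm handing the job in.

```bash
python3 -c "
from cell import job
print(job.job_done())"
```

```text
the job is handed in; nothing more can be done
None
```

I handed the job in at about 23 s: the jar is clamped upright against the locked stop, and the hand is still squeezing the trigger.

- **Bolt:** I slid it about 31 mm to its end stop, where the resistance rose to 17 N. Its tip shows through the keeper.
- **Pumping:** I used several full trigger squeezes and never pushed the jaw by hand. The last squeeze was in small steps.
- **Pressure:** the yellow pointer is in the green at about 13–14 mm, and it never went into the red. One squeeze earlier it read about 9 mm, just inside the green, so I added a short final squeeze.
- **Final hold:** both fingers appear to be closed on the trigger and handle. I infer this from the net side force dropping from about 7 N to under 3 N. The pointer stayed put over the last 0.8 s.
- **Surroundings:** the other kitchenware looks unmoved in the last scene picture.

My first position estimate for the trigger and handle was off by about 4 mm along the clamp. I corrected it from the pictures before descending, then shifted another 2 mm after the second squeeze. No final check failed or disagreed.

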